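# Photometer: seat the cell carrier, hold the shutter open at the mark

### The arm

A 6-joint arm with a two-finger parallel gripper is mounted at the origin on the work surface. World frame = base frame: x ahead of the robot, y to its left, z up, the work surface at z = 0. Lengths are in m, angles in degrees, forces in N, time in s.
With the tool pointing down it reaches from about 0.275 to 0.775 m from the base axis. Payload 14.6 kg.
Tool frame: the origin (TCP) lies midway between the tips of the shut fingers; the grasp point (between the pads) lies 19 mm behind it; z points along the fingers, y is the line along which they close (so a half turn about z gives the same grasp; the last joint's range is limited). The gripper opens to 85 mm and grips with 20 to 120 N. Pads are 22 mm wide; open, the fingers measure 114 mm over their backs; the gripper's body (76 mm by 85 mm) begins 54 mm behind the grasp point. The pads swing forward as they close: fully open they stand 13 mm farther back than shut.
Start: joints at [60.143, 15.075, -2.767, 72.158, 0, 81.102], TCP at [0.188, 0.49, 0.231] pointing down, gripper open.
Joint ranges: [-151.79, 151.79], [-50.71, 97.33], [-67.44, 78.34], [-121.81, 120.89], [-77.56, 73.72], [-180, 180]. Speed limits (degrees/s): [108.29, 108.29, 147.25, 159.86, 180, 180].

### API

Orientations are given as a 3x3 rotation matrix whose columns are the frame's x, y, z axes.
In Python, from bench import telemetry, viewer, ticket, finder gives the robot as it stands.
- The arm moves only by the shell command python3 -m handwheel 'ROWS' [FORCE]. ROWS is text: rows parted by semicolons, each of 7 numbers parted by spaces: the turn, a rotation vector about the tool's x, y, z each as a share of pi rad, from -1 to 1, then the shift along the tool's x, y, z each as a share of 1000 mm, from -1 to 1, then the closure, from -1 (fully open) to 1 (shut). In form: rx ry rz x y z hand; .... A call has 1 to 20 rows; each row is the pose to reach, as a shift and turn from the pose commanded when the call began, along the tool's axes at that moment, turning the shorter way round; what a row does not reach only later rows make up. A row lasts 1/12 s, in which the tool goes at most 41.7 mm and 7.16 degrees, less where a joint would pass 70% of its speed; a pose out of reach is approached as far as the arm can. A call with a number of a shift or a turn outside -1 to 1 is refused whole. A call with a gripper value outside its range is refused whole. The fingers move at their own pace and stop on an object; FORCE is the grip in N (left out, the last holds). Time passes only in rows, so rows that repeat a pose let the fingers close. It gives the time, the measured TCP pose, the force, the opening and the grip force at its end, in the units of the state.
- telemetry.state(): the state, without advancing time (a new reading comes with each control period).
- viewer.grab_frame(name): name is "scene" or "top" or "wrist"; returns the picture (400x640x3 uint8, blue, green, red); there is no depth.
- viewer.camera_info(name): a dict with "K" (3x3 intrinsics, pixels), "R" (3x3) and "t" (3): a world point X has camera coordinates R X + t. Camera axes: x right, y down, z forward; pixel columns grow to the right and rows downward; lengths in m; the calibration is good to about 2 mm. A picture is of the moment at which its call begins: read the wrist's pose just before it. camera_info takes no time and is no camera call; for the wrist camera it gives the pose at the moment of the call.
- ticket.sign_off(): hands the job in; it is judged then, once.
Trained networks look in the newest picture that a camera, given by its name, has taken for a name from the list of things; names that differ only in an ending like _2 or _b are one class to them, and where a whole thing is asked for, a point or a joint stands for the part that bears it (a point fixed in the world has none). Each returns a list of dicts, best first, with "confidence" (0 to 1); they miss things now and then, are a little off and sometimes report something else, mostly with a low value. They report only what shows in the picture. A call takes as long as a camera call.
- finder.search_frame(camera, name): "at" ([x, y, z] in m, in world coordinates, good to about 4 mm: the middle of the surface that is visible of it).
- finder.silhouettes(camera, name): "region" (400x640 bool, what is visible of it).
The state is a dict: "t": time; "joints": joint angles; "qd": joint speeds; "joint_efforts": joint torques, N m; "tool_pos": TCP position; "orientation": TCP orientation; "contact_force": force on the tool from outside, world axes, zero at the start; "torque": the same for the moment, N m; "width": finger opening in m; "finger_force": force on a finger pad.
Only numpy, scipy, OpenCV 4.12 (cv2) and the standard library are available. Lean on these libraries where they do the work, as an engineer would, in place of code of your own. Each camera call takes 0.05 s, during which the arm holds its last target. There are 200 camera calls.

### The job

Take a reading position on the bench photometer: first, with the shutter still shut, push the cell carrier along its channel into the housing until it comes up against the stop hidden inside. Then pull the spring-return shutter out by its grip until its pointer points between the two fins of the index mark, and hold it there: finish while still holding the shutter open with the fingers, since it springs shut when let go. Leave the glassware, bottles and spatula around it undisturbed.

Things in the scene. Friction and masses are not known exactly. Their poses are not given: they have to be found in the camera images.
- photometer: Bench photometer, fixed to the bench. Origin: centre of its underside. Its x points from the open front half (x -140 to 0 mm) into the cream housing (x 0 to 140, 100 mm high); z up; 280 mm wide in y. Aluminium base plate, its top 20 mm above the bench. Carrier channel along x at y = +55 mm, shutter slide along x at y = -55 mm.
- photometer_plate (a point): Centre of the plate's top, 20 mm above the bench, on the line where the front half meets the housing; axes as the photometer's. The channel lies between guide strips 10 mm high and goes on as a tunnel into the housing (36 mm wide, 36 mm high).
- carrier_handle (a point): Handle plate at the outer end of the cell carrier: upright, black, 12 mm thick along the channel, 30 mm wide, from 20 to 78 mm above the bench. This point: its middle in plan, 58 mm above the bench. Its x points along the channel to the housing. To get home it travels 20 to 80 mm and stays 40 mm or more outside the housing.
- carrier_nose (a point): Inner end face of the cell carrier, 124 mm ahead (x) of the middle of its handle plate, 30 mm above the bench. The carrier is a loose black bar, 130 mm long, 30 mm wide, 20 mm high, about 0.2 kg, lying in the channel with this end already in the tunnel; it slides on friction, under 4 N. This face meets the stop.
- stop_face (a point): Face of the rigid stop in the tunnel, out of sight in the housing and set at a different depth each time; x points on into the housing. The carrier is home when its nose touches this face. The force tells it best: the carrier slides easily and then stops dead.
- shutter (a joint): Travel of the shutter slide out of the housing, m: 0 shut (sprung), 0.070 its end stop. The spring pulls it back with about 3 N at 0 and 11 N at 0.070.
- shutter_grip (a point): Upright black grip of the shutter: 14 mm thick along x, 26 mm wide along y, from 25 to 77 mm above the bench. This point: on its centre line, 60 mm above the bench. Its x points to the housing: pulling out is along -x. When shut the grip's middle stands 65 mm in front of the housing.
- shutter_pointer (a point): Tip of the thin steel pointer that sticks out sideways (photometer's -y) from the foot of the shutter's grip, 27 mm above the bench; along x it lies in line with the grip's middle.
- mark_line (a point): Index mark: two fixed thin upright black fins (3 mm thick, 12 mm high, 13 mm apart) on a small grey saddle on the scale beside the slide, set at a different place each time (shutter travel 25 to 50 mm). This point: midway between the fins, at their side nearest the pointer. Its x points along the slide to the housing: at the mark, the pointer's tip points midway between the fins (same x, 4 mm short of them).
- vial_a: Bystander, to be left alone: glass vial, 24 mm across, 42 mm high, standing on the photometer's plate. Origin: centre of its underside.
- vial_b: Bystander, to be left alone: glass vial, 24 mm across, 42 mm high, on the photometer's roof. Origin: centre of its underside.
- amber_a: Bystander, to be left alone: amber bottle, 56 mm across, 120 mm high, beside the photometer. Origin: centre of its underside.
- amber_b: Bystander, to be left alone: amber bottle, 56 mm across, 120 mm high, on the bench to the right. Origin: centre of its underside.
- beaker: Bystander, to be left alone: glass beaker, 70 mm across, 85 mm high, on the bench to the right. Origin: centre of its underside.
- flask: Bystander, to be left alone: conical glass flask, 76 mm across, 118 mm high, on the bench to the right. Origin: centre of its underside.
- spatula: Bystander, to be left alone: spatula, 170 mm long, lying on the bench to the right. Origin: centre of its underside.

How it is judged:
By the outcome, as a careful person would: the job done as asked, in the order asked, and still so for the second after the job is handed in, while the arm keeps its last pose, push and grip.
It also fails if it takes over 54 s, if anything falls off the work surface, if the arm or the gripper's body presses on something with over 40 N, if the wrist force passes 120 N, or if a joint passes its speed limit or range.

## Working session

There is one attempt and no reset: what is moved stays moved. The work goes in short steps, Python scripts to look and compute and a shell command to move; the robot and the scene stay as the last step left them, time stands still between calls to the robot, and variables do not carry over. Pictures are saved under pics/ and viewed, at most 10 in all, crops included, and the job is handed in when it is done.

```bash
mkdir -p pics; python3 - <<'E'
from bench import telemetry, viewer, finder
import cv2, numpy as np
s=telemetry.state(); print({k:np.round(v,3).tolist() for k,v in s.items()})
ims=[]
for c in ("scene","top"):
    im=viewer.grab_frame(c); cv2.imwrite(f"pics/{c}0.png",im)
    for n in ("photometer","carrier_handle","shutter_grip","shutter_pointer","mark_line","photometer_plate","vial_a","amber_a","beaker","flask","spatula"):
        try: print(c,n,[(np.round(d["at"],3).tolist(),round(d["confidence"],2)) for d in finder.search_frame(c,n)[:3]])
        except Exception as e: print(c,n,e)
    i=viewer.camera_info(c); print(np.round(np.array(i["K"]),1).tolist(),np.round(i["R"],3).tolist(),np.round(i["t"],3).tolist())
E
```

```text
{'t': 0.0, 'joints': [60.145, 15.1, -2.805, 72.158, -0.0, 81.103], 'qd': [0.084, -0.061, -0.119, -0.018, -0.007, -0.084], 'joint_efforts': [0.002, -63.76, 38.457, 0.014, -0.0, -0.0], 'tool_pos': [0.188, 0.49, 0.231], 'orientation': [[-0.934, 0.358, -0.001], [0.358, 0.934, -0.001], [0.0, -0.001, -1.0]], 'contact_force': [0.229, -0.919, -0.127], 'torque': [-0.036, 0.021, 0.033], 'finger_force': 0.0, 'width': 0.085}
scene photometer [([0.589, 0.136, 0.084], 0.56)]
scene carrier_handle [([0.49, 0.062, 0.04], 0.94)]
scene shutter_grip [([0.6, 0.062, 0.03], 0.77)]
scene shutter_pointer [([0.602, 0.059, 0.031], 0.68)]
scene mark_line [([0.649, 0.016, 0.027], 0.55)]
scene photometer_plate [([0.586, 0.134, 0.087], 0.96)]
scene vial_a [([0.431, 0.103, 0.053], 0.6), ([0.444, 0.212, 0.131], 0.49)]
scene amber_a [([0.363, -0.254, 0.073], 0.79), ([0.775, 0.151, 0.079], 0.56)]
scene beaker [([0.586, 0.134, 0.081], 0.69), ([0.48, -0.275, 0.06], 0.67)]
scene flask [([0.635, -0.252, 0.046], 0.66)]
scene spatula [([0.329, -0.417, 0.004], 0.62), ([0.634, -0.253, 0.047], 0.28)]
[[471.6, 0.0, 313.3], [0.0
[... 315 characters left out ...]
, 0.072, 0.033], 0.54)]
top shutter_pointer [([0.592, 0.069, 0.035], 0.73), ([0.481, -0.282, 0.036], 0.17)]
top mark_line [([0.32, -0.42, 0.003], 0.72), ([0.479, 0.066, 0.038], 0.66), ([0.642, 0.013, 0.026], 0.5)]
top photometer_plate [([0.544, 0.134, 0.1], 0.63)]
top vial_a [([0.434, 0.204, 0.142], 0.62), ([0.425, 0.109, 0.065], 0.61)]
top amber_a [([0.745, 0.16, 0.085], 0.83), ([0.34, -0.25, 0.085], 0.83)]
top beaker [([0.479, -0.283, 0.034], 0.83)]
top flask [([0.611, -0.247, 0.042], 0.88)]
top spatula [([0.322, -0.416, 0.003], 0.61)]
[[424.1, 0.0, 320.0], [0.0, 424.1, 208.1], [0.0, 0.0, 1.0]] [[0.021, -1.0, 0.015], [-0.986, -0.023, -0.165], [0.165, -0.011, -0.986]] [-0.117, 0.524, 1.079]
```

View pics/scene0.png

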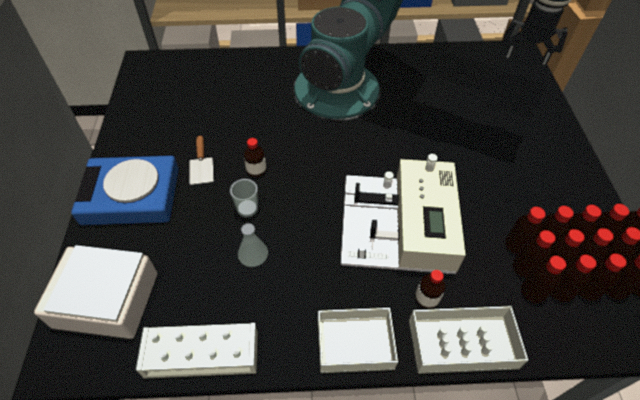

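View pics/top0.png

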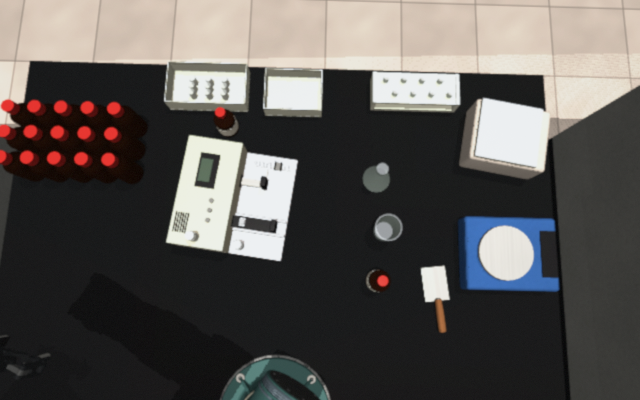

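The scene shows the photometer with its housing towards world +y: cream housing around (430,215), carrier handle near (358,192), shutter grip near (374,230), fins near (362,254). The top view shows the housing at about (205,195) and the plate at (265,205), turned roughly 12°. I'll zoom in to get the pose.

```bash
python3 - <<'E'
import cv2
im=cv2.imread("pics/top0.png")[125:270,155:310]
cv2.imwrite("pics/top0c.png",cv2.resize(im,None,fx=4,fy=4,interpolation=cv2.INTER_CUBIC))
E
```

```text
(no output)
```

View pics/top0c.png

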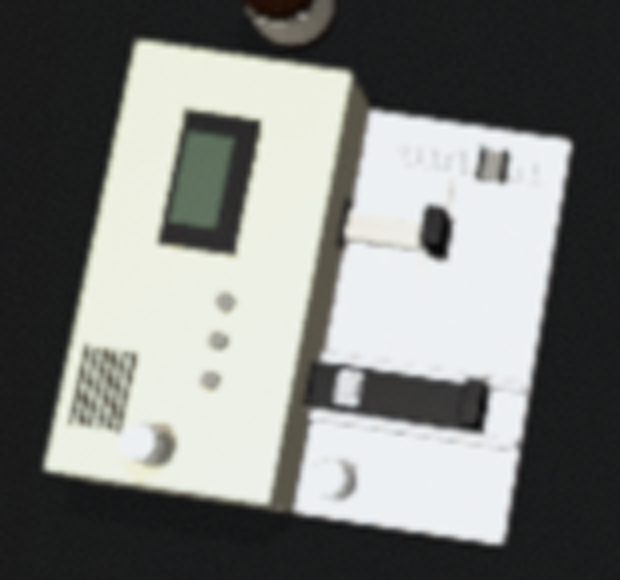

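The crop shows the roof corners at (135,40), (352,72), (44,470) and (275,508), and the plate's outer corners at (571,140) and (503,545). The grip is at (436,232), the carrier handle at (473,405) and the fins at (492,165). Next I'll fit the pose.

```bash
cat > h.py <<'E'
import numpy as np
from scipy.optimize import least_squares
def proj(i,X):
    p=(np.array(X)@np.array(i["R"]).T+np.array(i["t"]))@np.array(i["K"]).T
    return p[:,:2]/p[:,2:]
def unproj(i,uv,z):
    R=np.array(i["R"]);t=np.array(i["t"])
    c=-R.T@t; d=R.T@np.linalg.inv(i["K"])@np.array([*uv,1.]); return c+d*(z-c[2])/d[2]
def W(p,L):
    L=np.atleast_2d(L).astype(float);c,s=np.cos(p[2]),np.sin(p[2])
    return np.c_[p[0]+c*L[:,0]-s*L[:,1],p[1]+s*L[:,0]+c*L[:,1],L[:,2]]
def Lc(p,X):
    d=np.array(X)[:2]-p[:2];c,s=np.cos(p[2]),np.sin(p[2]);return np.array([c*d[0]+s*d[1],-s*d[0]+c*d[1]])*1000
E
python3 - <<'E'
from h import *
from bench import viewer,telemetry
i=viewer.camera_info("top")
c=np.array([(135,40),(352,72),(44,470),(275,508),(571,140),(503,545)])/4-.4+[155,125]
L=np.array([(140,-140,100),(0,-140,100),(140,140,100),(0,140,100),(-140,-140,20),(-140,140,20)])/1000
r=least_squares(lambda p:(proj(i,W(p,L))-c).ravel(),[.54,.08,1.35])
p=r.x;print(p,np.degrees(p[2]),r.fun.round(1)); np.save("p.npy",p)
for n,uv,z in (("grip",(436,215),.077),("handle",(470,388),.078),("fin",(492,165),.034),("ptr",(452,198),.027)):
    X=unproj(i,np.array(uv)/4-.4+[155,125],z);print(n,X.round(3),Lc(p,X).round(1))
for X in ([.49,.062,.04],[.477,.071,.04],[.6,.062,.03],[.593,.072,.033],[.649,.016,.027],[.642,.013,.026],[.425,.109,.065]): print(X,Lc(p,X).round(1))
R=np.array(telemetry.state()["orientation"]);ex=np.array([np.cos(p[2]),np.sin(p[2]),0])
print("turn about world z needed", np.degrees(p[2]-np.arctan2(R[1,1],R[0,1])))
T0=np.array(telemetry.state()["tool_pos"])
for l in ((-190,55,.23),(-150,0,.28)):
  X=W(p,[[l[0]/1000,l[1]/1000,l[2]]])[0];print(l,X.round(3),"shift tool",(R.T@(X-T0)).round(3))
E
```

```text
[0.54370153 0.11663811 1.44348987] 82.70587724415081 [ 0.4  0.4 -0.2  0.4  0.6  0.2 -1.2 -0.8 -0.   0.   0.4 -0.2]
grip [0.596 0.043 0.077] [-66.1 -61.2]
handle [0.483 0.017 0.078] [-106.9   47.3]
fin [0.642 0.012 0.034] [ -91.1 -110.7]
ptr [0.62  0.039 0.027] [-67.1 -85.5]
[0.49, 0.062, 0.04] [-61.   46.3]
[0.477, 0.071, 0.04] [-53.7  60.4]
[0.6, 0.062, 0.03] [-47.  -62.8]
[0.593, 0.072, 0.033] [-38.  -54.6]
[0.649, 0.016, 0.027] [ -86.5 -117.2]
[0.642, 0.013, 0.026] [ -90.3 -110.7]
[0.425, 0.109, 0.065] [-22.6 116.8]
turn about world z needed 13.664456610917433
(-190, 55, 0.23) [ 0.465 -0.065  0.23 ] shift tool [-0.457 -0.419  0.001]
(-150, 0, 0.28) [ 0.525 -0.032  0.28 ] shift tool [-0.501 -0.367 -0.049]
```

```bash
python3 -m handwheel '0 0 -0.076 -0.452 -0.4 -0.02 1;0 0 -0.076 -0.452 -0.4 -0.02 1;0 0 -0.076 -0.452 -0.4 -0.02 1;0 0 -0.076 -0.452 -0.4 -0.02 1;0 0 -0.076 -0.452 -0.4 -0.02 1;0 0 -0.076 -0.452 -0.4 -0.02 1;0 0 -0.076 -0.452 -0.4 -0.02 1;0 0 -0.076 -0.452 -0.4 -0.02 1;0 0 -0.076 -0.452 -0.4 -0.02 1;0 0 -0.076 -0.452 -0.4 -0.02 1;0 0 -0.076 -0.452 -0.4 -0.02 1;0 0 -0.076 -0.452 -0.4 -0.02 1;0 0 -0.076 -0.452 -0.4 -0.02 1;0 0 -0.076 -0.452 -0.4 -0.02 1;0 0 -0.076 -0.452 -0.4 -0.02 1;0 0 -0.076 -0.452 -0.4 -0.02 1;0 0 -0.076 -0.452 -0.4 -0.02 1;0 0 -0.076 -0.452 -0.4 -0.02 1' 40
python3 - <<'E'
from h import *
from bench import viewer,telemetry,finder
import cv2
p=np.load("p.npy");s=telemetry.state();print(s["t"],np.round(s["tool_pos"],3),Lc(p,s["tool_pos"]),np.round(s["orientation"],3).tolist(),s["width"])
i=viewer.camera_info("wrist");im=viewer.grab_frame("wrist");cv2.imwrite("pics/w1.png",im)
for n in ("carrier_handle","shutter_grip","shutter_pointer","mark_line"):
    print(n,[(np.round(d["at"],3).tolist(),Lc(p,d["at"]).round(1).tolist(),round(d["confidence"],2)) for d in finder.search_frame("wrist",n)[:3]])
print(proj(i,W(p,[[-.107,.055,.078],[-.065,-.055,.077],[-.14,.14,.02],[-.14,-.14,.02]])).round())
import pickle;pickle.dump(i,open("w1.pkl","wb"))
E
```

```text
t: 2.7
tool_pos: [0.4664, -0.0446, 0.2512]
orientation: [[-0.992, 0.127, -0.0], [0.127, 0.992, 0.0], [0.0, 0.0, -1.0]]
contact_force: [-0.6, -0.7, -0.3]
width: 0.0001
finger_force: 0.0
2.7 [ 0.466 -0.045  0.251] [-169.72612631   56.15956488] [[-0.992, 0.127, -0.0], [0.127, 0.992, 0.0], [0.0, 0.0, -1.0]] 0.00013270091539407895
carrier_handle [([0.479, 0.07, 0.037], [-54.5, 58.5], 0.86)]
shutter_grip [([0.592, 0.055, 0.031], [-54.6, -55.8], 0.77), ([0.422, 0.102, 0.059], [-29.5, 118.7], 0.34)]
shutter_pointer [([0.587, 0.057, 0.034], [-53.9, -50.1], 0.92), ([0.64, 0.009, 0.025], [-94.3, -109.5], 0.4)]
mark_line [([0.64, 0.01, 0.026], [-93.0, -109.1], 0.42)]
[[370. 181.]
 [399. 267.]
 [339. 102.]
 [334. 297.]]
```

View pics/w1.png

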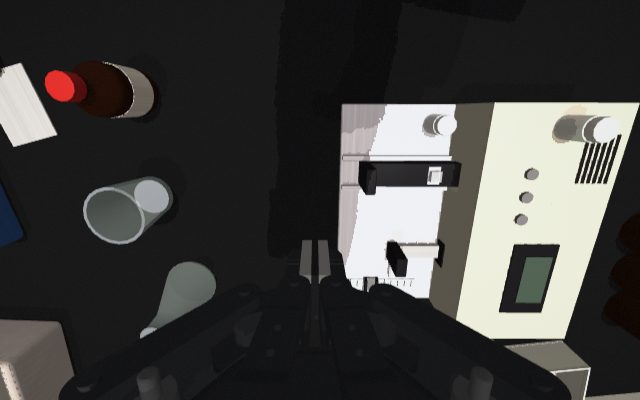

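The wrist view confirms the fit: carrier handle at (366,178), against (370,181) predicted, and the tool is aligned with the channel. I'll go down outside the handle and approach it.

```bash
cat > chk.py <<'E'
from h import *
from bench import telemetry
import sys
p=np.load("p.npy");s=telemetry.state();l=Lc(p,s["tool_pos"]);f=np.array(s["contact_force"]);fx=f[:2]@[np.cos(p[2]),np.sin(p[2])]
print(round(s["t"],2),"L",l.round(1),"z",round(s["tool_pos"][2],4),"Fx",round(fx,1),"F",f.round(1),"w",round(s["width"],4),round(s["finger_force"],1))
sys.exit(bool(abs(fx)>float(sys.argv[1]) if len(sys.argv)>1 else 0))
E
python3 -m handwheel '0 0 0 0.001 0 0.04 1;0 0 0 0.001 0 0.08 1;0 0 0 0.001 0 0.12 1;0 0 0 0.001 0 0.16 1;0 0 0 0.001 0 0.19 1;0 0 0 0.001 0 0.206 1;0 0 0 0.001 0 0.206 1;0 0 0 0.001 0 0.206 1' >/dev/null; python3 chk.py
python3 -m handwheel '0 0 0 0 0.008 0 1;0 0 0 0 0.016 0 1;0 0 0 0 0.024 0 1;0 0 0 0 0.03 0 1;0 0 0 0 0.034 0 1;0 0 0 0 0.034 0 1' >/dev/null; python3 chk.py 6 &&
python3 -m handwheel '0 0 0 0 0.002 0 1;0 0 0 0 0.004 0 1;0 0 0 0 0.006 0 1' >/dev/null; python3 chk.py 6 &&
python3 -m handwheel '0 0 0 0 0.002 0 1;0 0 0 0 0.004 0 1;0 0 0 0 0.006 0 1' >/dev/null; python3 chk.py 6 &&
python3 -m handwheel '0 0 0 0 0.002 0 1;0 0 0 0 0.004 0 1;0 0 0 0 0.006 0 1' >/dev/null; python3 chk.py 6
```

```text
3.62 L [-169.6   57.1] z 0.0454 Fx -0.2 F [ 1.  -0.4  0.6] w -0.0002 0.0
4.12 L [-135.1   56.7] z 0.0456 Fx -0.1 F [-0.8 -0.  -0.4] w -0.0001 0.0
4.37 L [-130.1   56.8] z 0.0453 Fx -0.6 F [-0.8 -0.5  0.2] w -0.0001 0.0
4.62 L [-124.    56.8] z 0.0453 Fx -1.3 F [ 0.6 -1.4 -0.1] w 0.0001 0.5
4.87 L [-117.9   56.8] z 0.0453 Fx -0.9 F [-0.2 -0.8 -0.6] w 0.0001 0.5
```

```bash

python3 -m handwheel '0 0 0 0 0.002 0 1;0 0 0 0 0.004 0 1' >/dev/null; python3 chk.py 6 &&
python3 -m handwheel '0 0 0 0 0.002 0 1;0 0 0 0 0.004 0 1' >/dev/null && python3 chk.py 6 &&
python3 -m handwheel '0 0 0 0 0.0015 0 1;0 0 0 0 0.003 0 1' >/dev/null && python3 chk.py 6 &&
python3 -m handwheel '0 0 0 0 0.0015 0 1;0 0 0 0 0.003 0 1' >/dev/null && python3 chk.py 6 &&
python3 -m handwheel '0 0 0 0 0.0015 0 1;0 0 0 0 0.003 0 1' >/dev/null && python3 chk.py 6 &&
python3 -m handwheel '0 0 0 0 0.0015 0 1;0 0 0 0 0.003 0 1' >/dev/null && python3 chk.py 6 &&
python3 -m handwheel '0 0 0 0 0.0015 0 1;0 0 0 0 0.003 0 1' >/dev/null && python3 chk.py 6 &&
python3 -m handwheel '0 0 0 0 0.0015 0 1;0 0 0 0 0.003 0 1' >/dev/null && python3 chk.py 6 &&
python3 -m handwheel '0 0 0 0 0.0015 0 1;0 0 0 0 0.003 0 1' >/dev/null && python3 chk.py 6 &&
python3 -m handwheel '0 0 0 0 0.0015 0 1;0 0 0 0 0.003 0 1' >/dev/null && python3 chk.py 6 &&
python3 -m handwheel '0 0 0 0 0.0015 0 1;0 0 0 0 0.003 0 1' >/dev/null && python3 chk.py 6 &&
python3 -m handwheel '0 0 0 0 0.0015 0 1;0 0 0 0 0.003 0 1' >/dev/null && python3 chk.py 6 &&
python3 -m handwheel '0 0 0 0 0.0015 0 1;0 0 0 0 0.003 0 1' >/dev/null && python3 chk.py 6
```

```text
5.03 L [-113.8   56.8] z 0.0453 Fx -1.3 F [ 0.5 -1.4 -0.2] w -0.0 0.4
5.2 L [-109.8   56.8] z 0.0453 Fx -1.7 F [-0.2 -1.7 -0.5] w -0.0001 0.4
5.37 L [-106.8   56.8] z 0.0453 Fx -0.5 F [ 0.7 -0.6  1.2] w -0.0 0.4
5.53 L [-103.9   56.8] z 0.0453 Fx -1.0 F [-0.5 -1.  -0.2] w 0.0001 0.4
5.7 L [-100.9   56.8] z 0.0453 Fx -0.2 F [-0.5 -0.1 -0.8] w 0.0 0.4
5.87 L [-97.9  56.8] z 0.0453 Fx -0.6 F [ 0.3 -0.7 -0.9] w -0.0001 0.4
6.03 L [-94.9  56.8] z 0.0453 Fx -0.4 F [-0.1 -0.4 -0.7] w 0.0 0.4
6.2 L [-91.9  56.8] z 0.0453 Fx -0.5 F [ 0.  -0.5 -0.6] w -0.0002 0.4
6.37 L [-89.6  56.7] z 0.0454 Fx -17.7 F [ -3.2 -17.4   4.8] w -0.0005 9.1
```

The carrier stopped dead at 17.7 N. I'll push a little more to confirm it's the stop, then back off slowly, lift and look.

```bash

python3 -m handwheel '0 0 0 0 0.0005 0 1;0 0 0 0 0.001 0 1;0 0 0 0 0.001 0 1' >/dev/null; python3 chk.py 
python3 -m handwheel '0 0 0 0 -0.002 0 1;0 0 0 0 -0.004 0 1;0 0 0 0 -0.012 0 1;0 0 0 0 -0.025 0 1;0 0 0 0 -0.03 0 1;0 0 0 0 -0.03 -0.03 1;0 0 0 0 -0.03 -0.065 1;0 0 0 0 -0.03 -0.1 1;0 0 0 0 -0.03 -0.1 1' >/dev/null; python3 chk.py
python3 - <<'E'
from h import *
from bench import viewer,telemetry,finder
import cv2
p=np.load("p.npy")
i=viewer.camera_info("wrist");im=viewer.grab_frame("wrist");cv2.imwrite("pics/w2.png",im)
for n in ("carrier_handle","shutter_grip","shutter_pointer","mark_line"):
    print(n,[(Lc(p,d["at"]).round(1).tolist(),round(d["confidence"],2)) for d in finder.search_frame("wrist",n)[:3]])
s=telemetry.state();R=np.array(s["orientation"])
X=W(p,[[-.065,-.055,.15]])[0];print("shift to above grip",(R.T@(X-s["tool_pos"])).round(3))
print(proj(i,W(p,[[-.068,.055,.078],[-.065,-.055,.077],[-.091,-.110,.034]])).round())
E
```

```text
6.62 L [-89.7  56.5] z 0.0455 Fx -17.2 F [ -2.8 -17.    3.9] w -0.0001 8.5
7.37 L [-118.3   54.3] z 0.1508 Fx 0.0 F [ 1.  -0.1  0.4] w -0.0 0.0
carrier_handle [([-36.5, 59.9], 0.66), ([-374.3, 23.1], 0.48), ([-19.8, -43.2], 0.44)]
shutter_grip [([-18.4, -48.9], 0.76)]
shutter_pointer [([-18.3, -43.5], 0.62)]
mark_line [([-16.5, -48.1], 0.28)]
shift to above grip [-0.112  0.053 -0.006]
[[378. 208.]
 [373. 321.]
 [339. 335.]]
```

View pics/w2.png

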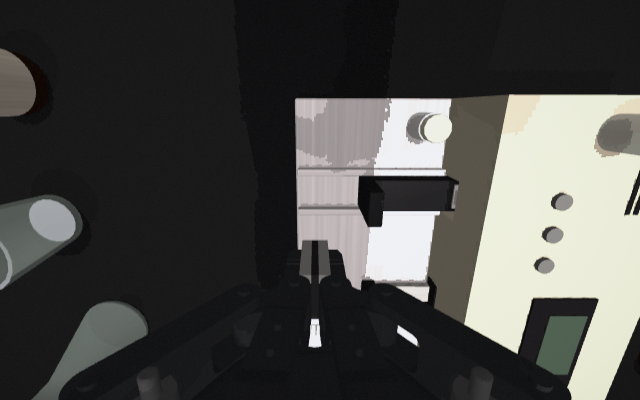

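The handle's top shows at about (376,209), against (378,208) predicted for a home position of x = -68 mm. So the carrier travelled about 38 mm and stayed put. Next I'll move above the shutter grip with the fingers half open and go down.

```bash

python3 -m handwheel '0 0 0 -0.03 0.015 0 -0.1;0 0 0 -0.06 0.03 0 -0.1;0 0 0 -0.09 0.045 0 -0.1;0 0 0 -0.112 0.053 0 -0.1;0 0 0 -0.112 0.053 0 -0.1;0 0 0 -0.112 0.053 0 -0.1;0 0 0 -0.112 0.053 0 -0.1' >/dev/null; python3 chk.py
python3 - <<'E'
from h import *
from bench import viewer,telemetry,finder
import cv2
p=np.load("p.npy")
im=viewer.grab_frame("wrist")
i=viewer.camera_info("scene");s=viewer.grab_frame("scene")
cv2.imwrite("pics/w3.png",cv2.resize(np.hstack([im[180:400,220:440],cv2.resize(s[160:270,335:445],(220,220))]),(800,400)))
E
```

```text
8.2 L [-65.2 -54.1] z 0.1442 Fx 0.5 F [-0.6  0.6 -0.7] w 0.0472 0.0
```

View pics/w3.png

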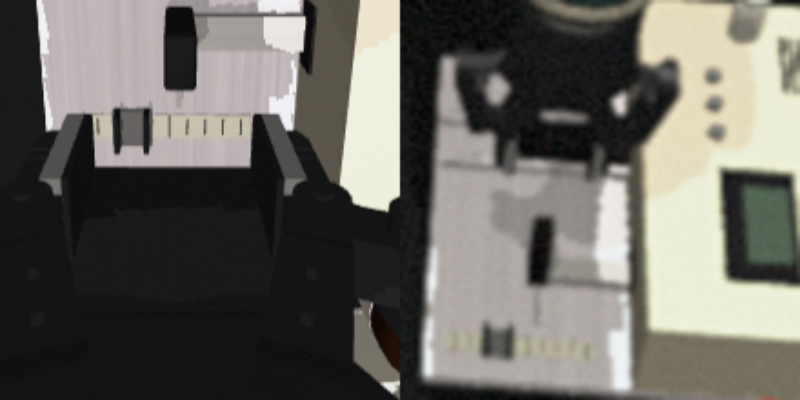

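The wrist crop (left) shows the grip at about (180,48), midway between the open fingers at (80..265). The fins are at (132,130) and the pointer at (180,98). The scene crop (right) agrees. I'll check tilt and lateral offset before going down.

```bash
python3 - <<'E'
from h import *
from bench import viewer,telemetry
p=np.load("p.npy");s=telemetry.state();print(np.round(s["orientation"],3).tolist(),np.round(s["joints"],2))
i=viewer.camera_info("wrist")
B=[[x,y,z] for z in(.077,.025) for x in(-.072,-.058) for y in(-.068,-.042)]+[[-.065,-.085,.027],[-.091,-.11,.034]]
print(np.c_[np.array(B)*1000,(proj(i,W(p,B))-[220,180])*1.818].round())
E
```

```text
[[-0.992, 0.127, -0.001], [0.127, 0.992, 0.0], [0.001, -0.0, -1.0]] [-3.54 23.64 -3.33 63.09 -0.    3.76]
[[ -72.  -68.   77.  156.   86.]
 [ -72.  -42.   77.  156.   29.]
 [ -58.  -68.   77.  189.   86.]
 [ -58.  -42.   77.  189.   29.]
 [ -72.  -68.   25.  159.   48.]
 [ -72.  -42.   25.  159.    0.]
 [ -58.  -68.   25.  186.   48.]
 [ -58.  -42.   25.  186.    0.]
 [ -65.  -85.   27.  172.   80.]
 [ -91. -110.   34.  124.  128.]]
```

```bash

python3 -m handwheel '0 0 0 0 0.003 0.03 -0.1;0 0 0 0 0.003 0.06 -0.1;0 0 0 0 0.003 0.085 -0.1;0 0 0 0 0.003 0.103 -0.1;0 0 0 0 0.003 0.103 -0.1;0 0 0 0 0.003 0.103 -0.1' 60 >/dev/null; python3 chk.py 
python3 -m handwheel '0 0 0 0 0 0 1;0 0 0 0 0 0 1;0 0 0 0 0 0 1;0 0 0 0 0 0 1;0 0 0 0 0 0 1;0 0 0 0 0 0 1;0 0 0 0 0 0 1;0 0 0 0 0 0 1' 60 >/dev/null; python3 chk.py
```

```text
8.8 L [-62.3 -54.4] z 0.0424 Fx 0.2 F [0.2 0.2 0.8] w 0.0469 0.0
9.47 L [-61.9 -56. ] z 0.0438 Fx -0.2 F [-1.6  0.   8.6] w 0.0134 58.3
```

Gripped, with the opening at 13 mm. I'll pull out about 22 mm and look.

```bash

python3 -m handwheel '0 0 0 0 -0.003 0 1;0 0 0 0 -0.006 0 1;0 0 0 0 -0.009 0 1;0 0 0 0 -0.012 0 1;0 0 0 0 -0.015 0 1;0 0 0 0 -0.018 0 1;0 0 0 0 -0.02 0 1;0 0 0 0 -0.022 0 1;0 0 0 0 -0.022 0 1;0 0 0 0 -0.022 0 1' >/dev/null; python3 chk.py
python3 - <<'E'
from h import *
from bench import viewer,telemetry
import cv2
p=np.load("p.npy")
i=viewer.camera_info("wrist");im=viewer.grab_frame("wrist");s=viewer.grab_frame("scene");t=viewer.grab_frame("top")
cv2.imwrite("pics/w4.png",np.hstack([cv2.resize(im[190:400,220:420],(400,420)),cv2.resize(s[215:267,342:392],(400,420),interpolation=cv2.INTER_CUBIC)]))
cv2.imwrite("pics/top4.png",t)
print(proj(i,W(p,[[-.0875,-.11,.034],[-.0875,-.085,.027]])))
E
```

```text
10.3 L [-83.4 -55.9] z 0.0437 Fx 5.7 F [0.1 5.8 8.9] w 0.0138 58.6
[[307.71393238 321.26423272]
 [307.71668941 281.03755482]]
```

View pics/w4.png

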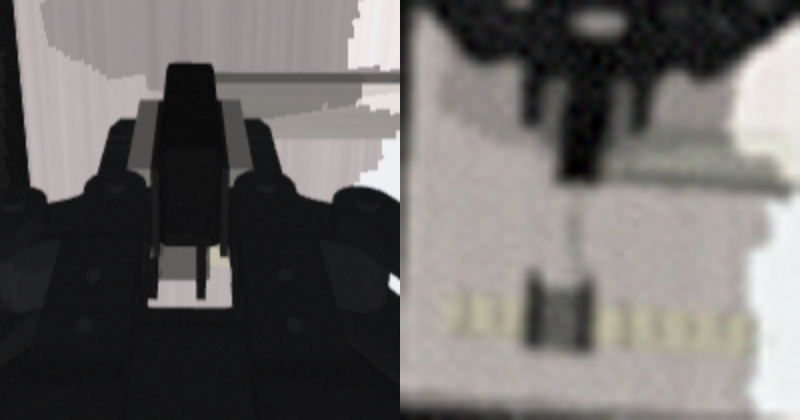

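The scene crop (right) shows the pointer's line at x≈573, tip near (575,277), and the fins at 534 and 584, so their middle is about 559. The pointer is still on the housing side. The wrist crop (left) shows the fins near 155 and 202 and the grip's middle near 190. I'll convert these to millimetres.

```bash
python3 - <<'E'
from h import *
from bench import viewer,telemetry
import cv2
p=np.load("p.npy");i=viewer.camera_info("scene");w=viewer.camera_info("wrist")
sc=lambda u,v:(u-400)/8-.44+342, 
S=lambda u,v:((u-400+.5)/8-.5+342,(v+.5)*52/420-.5+215)
for n,uv,z in(("ptr foot",(573,195),.027),("ptr mid",(573,235),.027),("tip",(574,270),.027),("finL top near",(536,275),.035),("finR top near",(584,280),.035),("finL bot far",(533,345),.023),("finR bot far",(585,345),.023)):
    print(n,Lc(p,unproj(i,S(*uv),z)).round(1))
V=lambda u,v:((u+.5)/2-.5+220,(v+.5)/2-.5+190)
for n,uv,z in(("grip top L",(166,64),.077),("grip top R",(215,64),.077),("finL",(152,290),.035),("finR",(201,290),.035)):
    print(n,Lc(p,unproj(w,V(*uv),z)).round(1))
E
```

```text
ptr foot [-84.1 -69.8]
ptr mid [-83.8 -84.3]
tip [-83.2 -96.9]
finL top near [ -95.4 -104.5]
finR top near [ -80.6 -105. ]
finL bot far [ -94.9 -122.1]
finR bot far [ -79.  -120.7]
grip top L [-88.  -24.4]
grip top R [-78.  -24.4]
finL [ -95.2 -119.7]
finR [ -79.3 -119.7]
```

Both views put the pointer about 4 mm short. I'll pull 4 mm more and look again.

```bash

python3 -m handwheel '0 0 0 0 -0.002 0 1;0 0 0 0 -0.004 0 1;0 0 0 0 -0.004 0 1;0 0 0 0 -0.004 0 1' >/dev/null; python3 chk.py
python3 - <<'E'
from h import *
from bench import viewer,telemetry
import cv2
im=viewer.grab_frame("wrist");s=np.mean([viewer.grab_frame("scene").astype(float) for _ in range(4)],0).astype(np.uint8);t=np.mean([viewer.grab_frame("top").astype(float) for _ in range(4)],0).astype(np.uint8)
C=dict(interpolation=cv2.INTER_CUBIC)
cv2.imwrite("pics/w5.png",np.hstack([cv2.resize(im[300:350,285:335],(266,420),**C),cv2.resize(s[215:267,342:392],(400,420),**C)]))
E
```

```text
10.78 L [-87.3 -55.9] z 0.0438 Fx 5.9 F [-2.   6.2  8.4] w 0.013 58.5
```

View pics/w5.png

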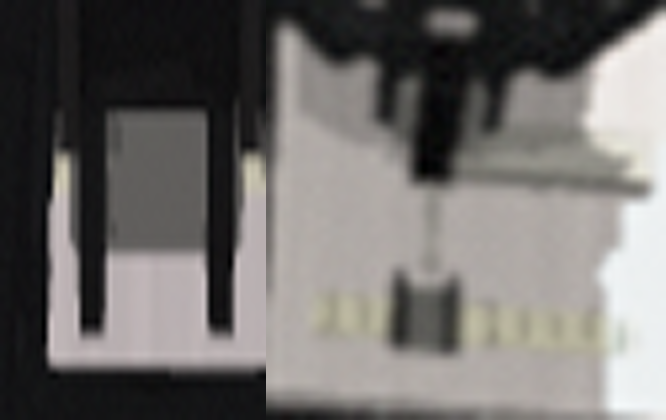

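The pointer now points midway between the fins. In the scene half its tip is at about (431,270), with the fins at 403 and 454; in the wrist half the fins, at 92 and 221, sit evenly between the fingers. The grip holds at 58 N, so I'm handing in.

```bash
python3 chk.py; python3 -c "
from bench import ticket
print(ticket.sign_off())"
```

```text
11.23 L [-87.2 -55.9] z 0.0438 Fx 6.1 F [-0.6  6.3  9.3] w 0.0132 58.5
the job is handed in; nothing more can be done
None
```

I pushed the carrier home against its stop with the shutter still shut, then pulled the shutter out until its pointer sat midway between the fins (within about 0.5 mm by camera), and handed in at 11.2 s still gripping it; I kept clear of the bystanders but took no final check picture of them.

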